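# Press a shelf post's snap-in end cap home with the scrub block

## Robot

A 6-joint arm with a two-finger parallel gripper is mounted at the origin on the work surface. World frame = base frame: x ahead of the robot, y to its left, z up, the work surface at z = 0. Lengths are in m, angles in rad, forces in N, time in s.
With the tool pointing down it reaches from about 0.3 to 0.775 m from the base axis. Payload 14.6 kg.
Tool frame: the origin (TCP) lies midway between the tips of the shut fingers; the grasp point (between the pads) lies 19 mm behind it; z points along the fingers, y is the line along which they close (so a half turn about z gives the same grasp; the last joint's range is limited). The gripper opens to 94 mm and grips with 3 to 60 N. Pads are 16 mm wide; open, the fingers measure 119 mm over their backs; the gripper's body (75 mm by 177 mm) begins 78 mm behind the grasp point.
Start: joints at [1.148, 0.3, 1.521, -0, 1.321, -0.067], TCP at [0.192, 0.516, 0.205] pointing down, gripper open.
Joint ranges: [-3.03, 3.03], [-0.79, 2.21], [0.23, 2.52], [-1.04, 4.18], [0, 3.07], [-2.55, 2.55]. Speed limits (rad/s): [2.22, 2.22, 2.57, 3.14, 3.14, 3.14].

## Interface

Orientations are given as [roll, pitch, yaw] about the fixed x, y, z axes, in that order (R = Rz(yaw) Ry(pitch) Rx(roll)).
In Python, from station import telemetry, optics, ctrl gives the robot as it stands.
- The arm moves only by the tool carry_out, never from a script. Its argument "plan" is a list that holds one entry, the list of rows, each a list of 7 numbers: the shift along the tool's x, y, z in mm, then the turn, a rotation vector about the tool's x, y, z in rad, then the finger opening in mm, from 0 to 94. A call has 1 to 20 rows; each row shifts and turns the commanded pose from where the row before left it, along the tool's axes as they then stand; what a row does not reach is not made up. A row lasts 1/12 s, in which the tool goes at most 41.7 mm and 7.16 degrees, less where a joint would pass 70% of its speed; a pose out of reach is approached as far as the arm can. A call with a gripper value outside its range is refused whole. The fingers move at their own pace and stop on an object; "squeeze" is the grip in N (left out, the last holds). Time passes only in rows, so rows that do not move let the fingers close. It gives the time, the measured TCP pose, the force, the opening and the grip force at its end, in the units of the state.
- telemetry.get_obs(): the state, without advancing time (a new reading comes with each control period).
- optics.camera(name): name is "scene" or "top" or "wrist"; returns a dict with "pixels" (480x640x3 uint8, red, green, blue), "intrinsics" (3x3 intrinsics, pixels), "origin" and "rotation" of the camera in the world. Camera axes: x right, y down, z forward; pixel columns grow to the right and rows downward; lengths in m; the calibration is good to about 2 mm. The wrist camera is an equidistant fisheye: a pixel r from the principal point sees the ray r / f radians off the axis. A picture is of the moment at which its call begins. There is no depth.
- ctrl.hand_in(): hands the job in; it is judged then, once.
The state is a dict: "time_s": time; "qpos": joint angles; "joint_vel": joint speeds; "tau": joint torques, N m; "ee_pos": TCP position; "eef_rot": TCP orientation; "force": force on the tool from outside, world axes, zero at the start; "moment": the same for the moment, N m; "grip_width": finger opening in m; "grip_force": force on a finger pad.
Only numpy, scipy, OpenCV 4.12 (cv2) and the standard library are available. Lean on these libraries where they do the work, as an engineer would, in place of code of your own. Each camera call takes 0.05 s, during which the arm holds its last target. There are 200 camera calls.

## Task

One of the two front posts of the white shelf still has its grey snap-in end cap standing proud. Take the wooden scrub block, set the middle of its flat wooden back square on that cap and push straight down with the block, steadily and no harder than the click needs (the cap splits if it is forced or hammered), until it clicks and sits flush on the tube. Then lay the block back on the shelf bristles up and let go, without touching the cap with the fingers or disturbing anything else.

Things in the scene. Friction and masses are not known exactly. Their poses are not given: they have to be found in the camera images.
- shelf: White powder-coated steel shelf on the counter, fixed. Origin under its middle (up to 8 mm over the counter, on levelling feet); its x points away from the robot, y along its length, z up. Deck 250 (x) by 484 (y) mm, top 110 mm above the origin. Square-tube posts, 36 mm wide, at x -112 (front) and +112 (rear, capped for good), y -262 and +262 mm, reach 45 mm above the deck. Does not give.
- mouth_l (a point): Centre of the open tube mouth of the front post on the shelf's +y side: 155 mm above the shelf's origin, bore 30 mm square.
- mouth_r (a point): Centre of the open tube mouth of the front post on the shelf's -y side: 155 mm above the shelf's origin, bore 30 mm square.
- cap: The cap to press, grey nylon, in either front post. Origin at the underside of its flat square head (36 by 36 by 6 mm, z up); 22 mm skirt below. It stands 6 mm proud. Home, its origin is 0 to 1 mm above the mouth. Tongues and a rubber seal in the mouth (no part of the cap) resist ever more, to 18 to 23 N some 1.5 mm before home; it clicks, the push falls by 5 N or more, then the hard rim stops it. Splits above 28 N.
- cap_home: The same cap in the other front post, already home: its origin is 0 to 1 mm above that mouth.
- block: Wooden scrub block lying on the deck on its flat back, bristles up, 0.11 to 0.18 kg. Wood 120 (x) by 48 (y) by 24 mm (z); origin at the centre of the flat wooden back, z up through the bristles. The stiff bristle pad, 104 by 34 mm, reaches 40 mm above the back.
- jar: Glass jar with bail latch lid, 72 mm across, 95 mm high, on the rear half of the deck. Origin under its centre. Leave alone.
- funnel: Stubby grey plastic funnel standing mouth down on the rear half of the deck, 86 mm across, 78 mm high. Origin under its centre. Leave alone.
- spray: Blue trigger spray bottle on the rear half of the deck, 72 mm across, 205 mm high. Origin under its centre. Leave alone.

How it is judged:
By the outcome, as a careful person would: the job done as asked, in the order asked, and still so for the second after the job is handed in, with the robot touching nothing.
It also fails if it takes over 46 s, if anything falls off the work surface, if the arm or the gripper's body presses on something with over 40 N, if the wrist force passes 120 N, or if a joint passes its speed limit or range.

## Working session

There is one attempt and no reset: what is moved stays moved. The work goes in short steps, Python scripts to look and compute and a tool call to move; the robot and the scene stay as the last step left them, time stands still between calls to the robot, and variables do not carry over. Pictures are saved under pics/ and viewed, at most 10 in all, crops included, and the job is handed in when it is done.

Besides the shell and the picture viewer there is one more tool, called after "Request:" by a JSON object that holds its "fn" and its "kwargs". carry_out: Moves the arm, as the interface text tells. Its arguments: {"type":"object","properties":{"plan":{"type":"array","items":{"type":"array","items":{"type":"array","items":{"type":"number"}}}},"squeeze":{"type":"number"}},"required":["plan"]}

```bash
mkdir -p pics; cat > h.py <<'E'
import numpy as np, cv2
from station import telemetry, optics, ctrl
def cam(n,save=None):
    c=optics.camera(n)
    if save: cv2.imwrite('pics/'+save,cv2.cvtColor(c['pixels'],cv2.COLOR_RGB2BGR))
    np.savez('pics/'+n+'.npz',**{k:np.array(c[k]) for k in('pixels','intrinsics','origin','rotation')})
    return c
def load(n): return dict(np.load('pics/'+n+'.npz'))
def ray(c,uv):
    uv=np.atleast_2d(np.array(uv,float)); K=np.array(c['intrinsics'])
    d=np.c_[(uv[:,0]-K[0,2])/K[0,0],(uv[:,1]-K[1,2])/K[1,1],np.ones(len(uv))]
    return d@np.array(c['rotation']).T
def plane(c,uv,z):
    d=ray(c,uv); o=np.array(c['origin']); return o+d*((z-o[2])/d[:,2])[:,None]
def proj(c,P):
    p=(np.atleast_2d(P)-np.array(c['origin']))@np.array(c['rotation']); K=np.array(c['intrinsics'])
    q=p@K.T; return q[:,:2]/q[:,2:]
def tri(c1,u1,c2,u2):
    o1,o2=np.array(c1['origin']),np.array(c2['origin']); d1,d2=ray(c1,u1)[0],ray(c2,u2)[0]
    s=np.linalg.lstsq(np.c_[d1,-d2],o2-o1,rcond=None)[0]
    a,b=o1+d1*s[0],o2+d2*s[1]; return (a+b)/2,np.linalg.norm(a-b)
E
python3 - <<'E'
from h import *
for n in('scene','top'):
    c=cam(n,n+'0.png'); print(n,np.round(c['origin'],3),np.round(c['rotation'],3).tolist(),np.array(c['intrinsics'])[0])
print(telemetry.get_obs())
E
```

```text
scene [ 1.009 -0.407  0.969] [-2.528, 0.012, 0.767] [484.5774945    0.         324.13047335]
top [ 0.415 -0.002  1.085] [-2.953, 0.021, -1.572] [541.78819665   0.         321.40547488]
{'time_s': 0.1, 'qpos': array([ 1.14841929e+00,  3.00421109e-01,  1.52149120e+00, -5.86498345e-06,
        1.32069589e+00, -6.65913573e-02]), 'joint_vel': array([ 0.00140889, -0.00119251,  0.00057007,  0.00014476,  0.00125883,
        0.00114124]), 'tau': array([ 6.52433428e-04, -5.32648230e+01, -3.53284907e+01,  7.09524332e-02,
        2.35185988e-02, -5.22928201e-05]), 'ee_pos': array([0.19148771, 0.51535095, 0.20495177]), 'eef_rot': array([-3.14057898e+00, -6.19079057e-05,  2.78580840e+00]), 'force': array([-0.23411893,  0.32201021,  0.50195452]), 'moment': array([ 0.03571296,  0.00855009, -0.02368637]), 'grip_force': 0.0, 'grip_width': 0.09398345905612839}
```

View pics/scene0.png

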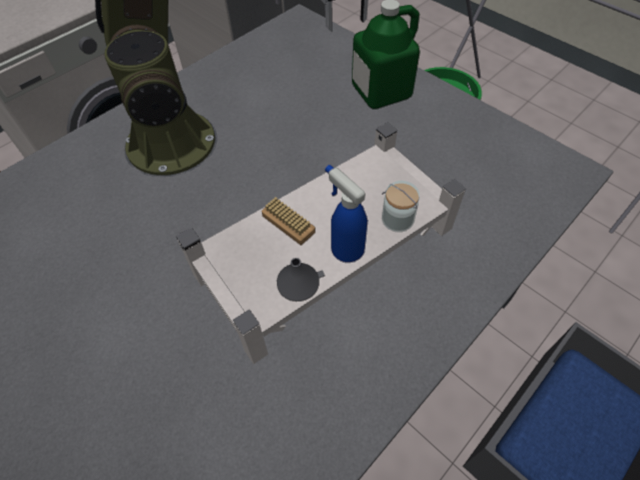

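View pics/top0.png

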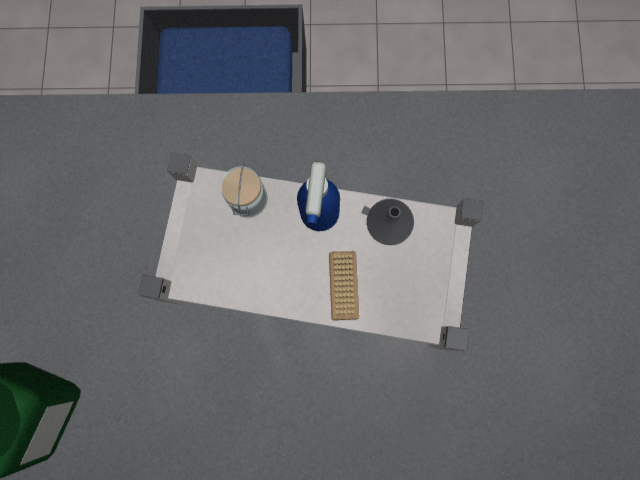

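```bash
python3 - <<'E'
s=open('h.py').read()
s=s.replace("import numpy as np, cv2","import numpy as np, cv2\nfrom scipy.spatial.transform import Rotation as Ro").replace("    if save","    c['rotation']=Ro.from_euler('xyz',c['rotation']).as_matrix() if np.size(c['rotation'])==3 else np.array(c['rotation'])\n    if save",1)
open('h.py','w').write(s)
from h import *
s=cam('scene');t=cam('top')
print(plane(t,[[320,240],[152,287],[456,339],[470,211],[181,166]],0.16).round(3))
cr=lambda c,u,v,w:cv2.resize(c['pixels'][v-w:v+w,u-w:u+w],(266,266),interpolation=cv2.INTER_CUBIC)
im=np.vstack([np.hstack([cr(s,387,137,24),cr(s,190,245,24),cr(s,288,222,34)]),np.hstack([cr(t,152,287,24),cr(t,456,339,24),cr(t,344,286,40)])])
cv2.imwrite('pics/crop.png',im[:,:,::-1])
E
```

```text
[[ 0.592  0.02   0.16 ]
 [ 0.511  0.309  0.16 ]
 [ 0.422 -0.207  0.16 ]
 [ 0.642 -0.242  0.16 ]
 [ 0.729  0.269  0.16 ]]
```

View pics/crop.png

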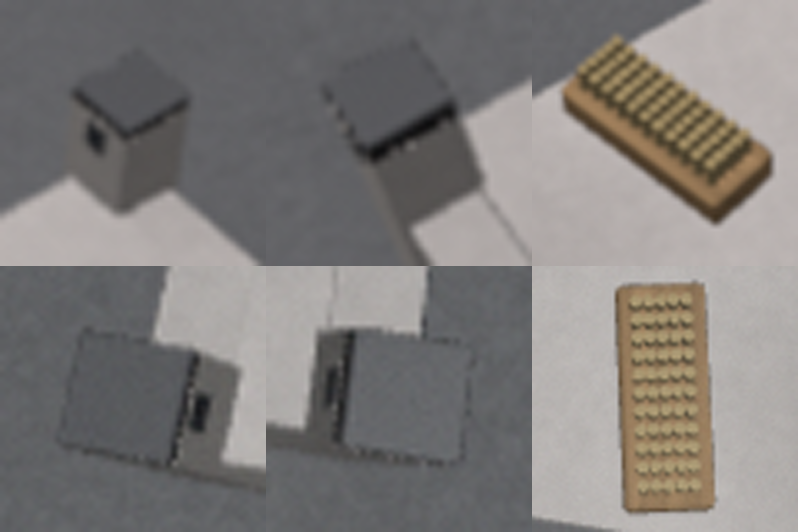

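```bash
python3 - <<'E'
from h import *
s,t=load('scene'),load('top')
P=[]
for n,ut,us in(('R',(457.6,338.4),(188.6,238.5)),('L',(150.9,286.5),(386.6,130))):
    p,e=tri(t,ut,s,us);P.append(p);print(n,p.round(4),'gap',e.round(4), 'r',np.hypot(p[0],p[1]).round(3))
d=P[1]-P[0];print('spacing',np.hypot(*d[:2]).round(4),'yaw',np.degrees(np.arctan2(-d[0],d[1])).round(2))
for n,c in(('t',t),('s',s)):
    hsv=cv2.cvtColor(c['pixels'],cv2.COLOR_RGB2HSV)
    m=cv2.inRange(hsv,(8,70,60),(28,255,255)); 
    if n=='t': m[:240]=0
    else: m[:195]=0; m[245:]=0;m[:,:255]=0;m[:,330:]=0
    m=cv2.morphologyEx(m,cv2.MORPH_CLOSE,np.ones((5,5)))
    k=max(cv2.findContours(m,0,1)[0],key=cv2.contourArea)
    q=cv2.boxPoints(cv2.minAreaRect(k));print(n,cv2.contourArea(k),q.round(1).tolist())
    if n=='t':
        for z in(.114,.138):
            w=plane(c,q,z);print(w.round(4).tolist(),np.linalg.norm(w[0]-w[1]).round(4),np.linalg.norm(w[1]-w[2]).round(4),w.mean(0).round(4))
# things
print('spray,jar,funnel',plane(t,[[320,207],[245,190],[391,222]],.16).round(3).tolist())
E
```

```text
R [ 0.4239 -0.2078  0.1665] gap 0.002 r 0.472
L [0.5118 0.3102 0.1626] gap 0.0002 r 0.598
spacing 0.5254 yaw -9.63
t 1709.0 [[328.79998779296875, 252.10000610351562], [355.5, 251.0], [358.3999938964844, 318.6000061035156], [331.6000061035156, 319.70001220703125]]
[[0.5784, 0.005, 0.114], [0.5802, -0.0436, 0.114], [0.4586, -0.047, 0.114], [0.4567, 0.0005, 0.114]] 0.0487 0.1217 [ 0.5185 -0.0213  0.114 ]
[[0.5744, 0.0049, 0.138], [0.5762, -0.0426, 0.138], [0.4575, -0.0459, 0.138], [0.4557, 0.0004, 0.138]] 0.0475 0.1187 [ 0.5159 -0.0208  0.138 ]
s 1110.0 [[259.5, 213.39999389648438], [273.29998779296875, 195.0], [317.0, 227.6999969482422], [303.20001220703125, 246.10000610351562]]
spray,jar,funnel [[0.651, 0.02, 0.16], [0.683, 0.153, 0.16], [0.623, -0.104, 0.16]]
```

```bash
python3 - <<'E'
from h import *
s,t=load('scene'),load('top')
o=telemetry.get_obs()
for n,c in(('s',s),('t',t)): print(n,proj(c,[[.1915,.5154,.205],[.1915,.5154,.35],[0,0,0]]).round(0).tolist())
print('jug base', plane(s,[[380,103],[357,82],[415,97]],0).round(3).tolist(), plane(t,[[78,395],[20,430]],.0).round(3).tolist())
cam('wrist','w0.png')
E
```

```text
s [[346.0, 25.0], [347.0, -28.0], [171.0, 142.0]]
t [[-3.0, 492.0], [-72.0, 523.0], [333.0, 575.0]]
jug base [[0.323, 0.531, 0.0], [0.207, 0.557, 0.0], [0.382, 0.624, 0.0]] [[0.317, 0.496, 0.0], [0.252, 0.604, 0.0]]
```

View pics/w0.png

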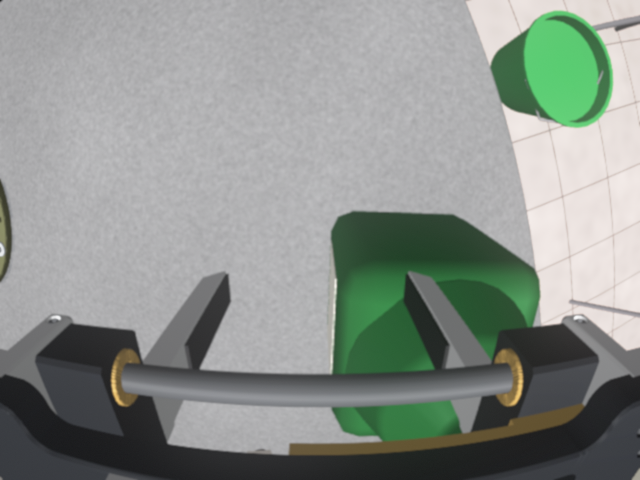

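Request:
{"fn": "carry_out", "kwargs": {"plan": [[[0,0,-28,0,0,0,94],[0,0,-28,0,0,0,94],[0,0,-28,0,0,0,94],[0,0,-28,0,0,0,94],[0,0,-28,0,0,0,94],[0,0,-28,0,0,0,94],[-13,-35,0,0,0,0,94],[-13,-35,0,0,0,0,94],[-13,-35,0,0,0,0,94],[-13,-35,0,0,0,0,94],[-31,-18,0,0,0,0,94],[-31,-18,0,0,0,0,94],[-31,-18,0,0,0,0,94],[-31,-18,0,0,0,0,94],[-31,-18,0,0,0,0,94],[-31,-18,0,0,0,0,94],[-31,-18,0,0,0,0,94],[-31,-18,0,0,0,0,94],[-31,-18,0,0,0,0,94],[-31,-18,0,0,0,0,94]]]}}

```text
time_s: 1.92
ee_pos: [0.4202, 0.0877, 0.3735]
eef_rot: [3.141, 0.0, 2.786]
force: [-0.4, 0.7, -0.0]
grip_width: 0.0936
grip_force: 0.0
```

Request:
{"fn": "carry_out", "kwargs": {"plan": [[[-32,-17,0,0,0,0,94],[-32,-17,0,0,0,0,94],[-32,-17,0,0,0,0,94],[-32,-18,0,0,0,0,90],[0,0,25,0,0,-0.097,80],[0,0,25,0,0,-0.097,80],[0,0,25,0,0,-0.097,80],[0,0,25,0,0,-0.097,80],[0,0,0,0,0,0,80],[0,0,0,0,0,0,80]]]}}

```text
time_s: 2.75
ee_pos: [0.5152, -0.0198, 0.2734]
eef_rot: [3.141, -0.002, -3.112]
force: [0.5, -0.2, 1.0]
grip_width: 0.0799
grip_force: 0.0
```

```bash
python3 - <<'E'
from h import *
c=cam('wrist','w1.png');o=telemetry.get_obs()
print(o['ee_pos'],o['eef_rot'],c['origin'],c['rotation'].round(3).tolist(),c['intrinsics'],o['force'])
E
```

```text
[ 0.51567132 -0.01976226  0.27473771] [-3.14148119e+00  8.95827171e-04 -3.11276338e+00] [ 0.43313924 -0.02222984  0.45255295] [[-0.031, 0.96, 0.278], [1.0, 0.029, 0.009], [0.0, 0.278, -0.96]] [[371.64829954   0.         316.62886753]
 [  0.         371.64829954 234.72348799]
 [  0.           0.           1.        ]] [-0.56733583 -0.25541849  0.50612048]
```

View pics/w1.png

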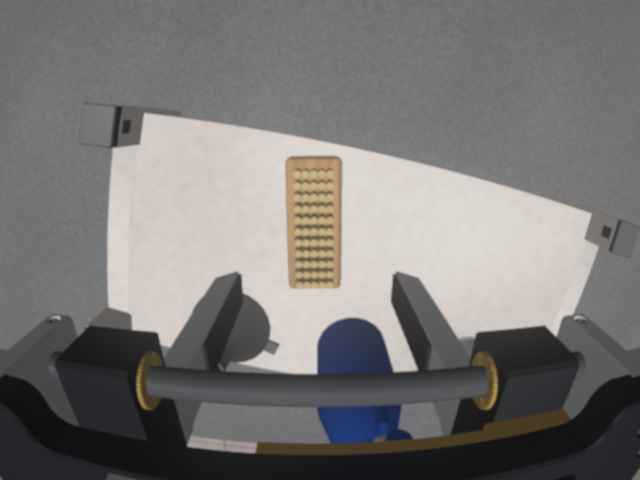

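```bash
cat >> h.py <<'E'
def wplane(c,uv,z):
    K=np.array(c['intrinsics']);v=(np.atleast_2d(np.array(uv,float))-K[:2,2])/K[0,0];r=np.linalg.norm(v,axis=1)[:,None]
    d=np.c_[v*np.sinc(r/np.pi),np.cos(r)]@np.array(c['rotation']).T
    o=np.array(c['origin']);return o+d*((z-o[2])/d[:,2])[:,None]
E
python3 - <<'E'
from h import *
t=load('top');c=load('wrist')
print('nozzle',plane(t,[[316,222],[316,163]],.29).round(3).tolist())
m=cv2.inRange(cv2.cvtColor(c['pixels'],cv2.COLOR_RGB2HSV),(8,70,60),(28,255,255));m[300:]=0
m=cv2.morphologyEx(m,cv2.MORPH_CLOSE,np.ones((7,7)))
k=max(cv2.findContours(m,0,1)[0],key=cv2.contourArea)
p=k[:,0].astype(float)
for z in(.111,.135):
    w=wplane(c,p,z)[:,:2].astype(np.float32);r=cv2.minAreaRect(w*1000);print(z,r)
# caps: top-face corners
print(wplane(c,[[85,103],[118,105],[115,147],[80,142]],.167).round(4).tolist())
E
```

```text
nozzle [[0.595, 0.023, 0.29], [0.688, 0.023, 0.29]]
0.111 ((522.546630859375, -22.179405212402344), (128.84832763671875, 50.23931884765625), 2.1850054264068604)
0.135 ((516.2642822265625, -22.182941436767578), (119.79451751708984, 46.709144592285156), 2.185004949569702)
[[0.4035, -0.2234, 0.167], [0.4086, -0.1882, 0.167], [0.4441, -0.1918, 0.167], [0.4375, -0.2297, 0.167]]
```

Request:
{"fn": "carry_out", "kwargs": {"plan": [[[-0.5,-1.7,30,0,0,-0.006,80],[0,0,30,0,0,0,80],[0,0,30,0,0,0,80],[0,0,30,0,0,0,80],[0,0,20,0,0,0,80],[0,0,10,0,0,0,80],[0,0,4,0,0,0,80],[0,0,2,0,0,0,80],[0,0,0,0,0,0,80],[0,0,0,0,0,0,80]]]}}

```text
time_s: 3.63
ee_pos: [0.5167, -0.0215, 0.1189]
eef_rot: [-3.141, 0.002, -3.104]
force: [0.4, -0.9, -0.6]
grip_width: 0.0801
grip_force: 0.0
```

Request:
{"fn": "carry_out", "kwargs": {"plan": [[[0,0,2.5,0,0,0,80],[0,0,0,0,0,0,60],[0,0,0,0,0,0,52],[0,0,0,0,0,0,40],[0,0,0,0,0,0,40],[0,0,0,0,0,0,40],[0,0,0,0,0,0,40],[0,0,0,0,0,0,40],[0,0,0,0,0,0,40],[0,0,0,0,0,0,40],[0,0,0,0,0,0,40]]], "squeeze": 50}}

```text
time_s: 4.55
ee_pos: [0.517, -0.0215, 0.1167]
eef_rot: [-3.141, 0.003, -3.104]
force: [0.3, 0.5, 9.0]
grip_width: 0.0478
grip_force: 53.3
```

Request:
{"fn": "carry_out", "kwargs": {"plan": [[[0,0,-5,0,0,0,40],[0,0,-15,0,0,0,40],[0,0,-25,0,0,0,40],[0,0,-25,0,0,0,40],[0,0,-10,0,0,0,40],[7,-13,0,0,0,0,40],[14,-26,0,0,0,0,40],[14,-26,0,0,0,0,40],[14,-26,0,0,0,0,40],[14,-26,0,0,0,0,40],[14,-26,0,0,0,0,40],[14,-26,0,0,0,0,40],[8.4,-14,0,0,0,0,40],[0,0,0,0,0,0.07,40],[0,0,0,0,0,0.07,40],[0,0,0,0,0,0.065,40],[0,0,0,0,0,0,40],[0,0,0,0,0,0,40],[0,0,0,0,0,0,40]]]}}

```text
time_s: 6.13
ee_pos: [0.4236, -0.208, 0.1948]
eef_rot: [3.142, -0.0, 2.977]
force: [0.4, -0.2, -1.9]
grip_width: 0.048
grip_force: 50.0
```

```bash
python3 - <<'E'
from h import *
w=cam('wrist','w2.png');t=cam('top');s=cam('scene');o=telemetry.get_obs()
print(o)
cr=lambda c,u,v,a:cv2.resize(c['pixels'][v-a:v+a,u-a:u+a],(400,400),interpolation=cv2.INTER_CUBIC)
u,v=proj(s,o['ee_pos'])[0].astype(int);print(u,v)
im=np.vstack([cv2.resize(w['pixels'][100:400,120:520],(800,600))[100:300],np.hstack([cr(s,u,v,40),cr(t,457,338,60)])])
cv2.imwrite('pics/c2.png',im[:,:,::-1])
E
```

```text
{'time_s': 6.2833, 'qpos': array([-5.34123624e-01,  1.35012997e-01,  1.74712642e+00, -4.95499311e-05,
        1.25952692e+00, -1.93939378e+00]), 'joint_vel': array([ 4.97304320e-05, -2.74306860e-03, -9.65128458e-04,  2.15295066e-04,
        6.09589280e-05,  5.33429313e-03]), 'tau': array([-1.67029188e-02, -4.31766951e+01, -3.49530244e+01, -4.08251944e-02,
        6.23797718e-02, -3.12923477e-02]), 'ee_pos': array([ 0.42362273, -0.20805207,  0.19488495]), 'eef_rot': array([-3.14157520e+00, -8.57306276e-05,  2.97608166e+00]), 'force': array([-0.81039152,  0.52498729, -1.69115944]), 'moment': array([-0.05185787, -0.03657206,  0.06754548]), 'grip_force': 49.99949634075165, 'grip_width': 0.04773004033510633}
184 230
```

View pics/w2.png

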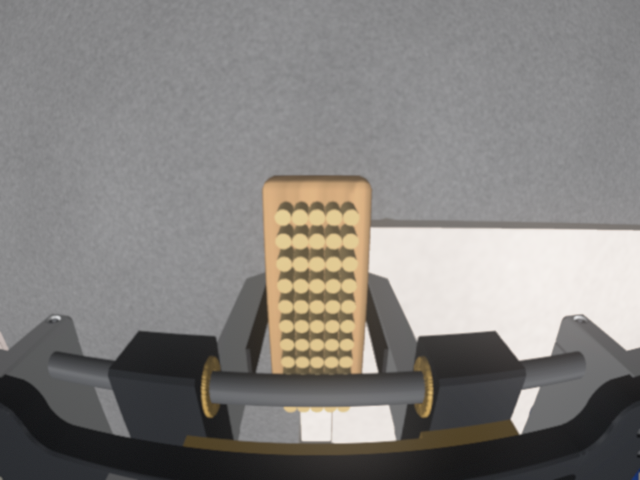

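View pics/c2.png

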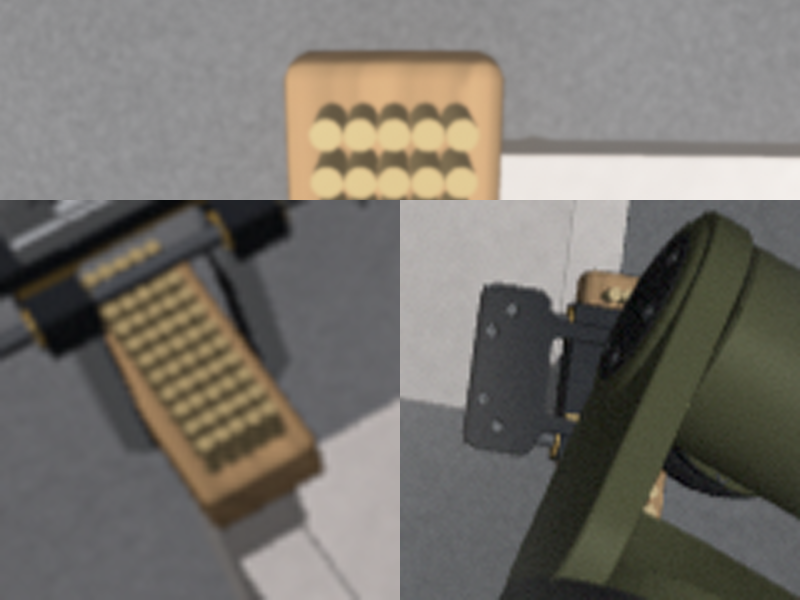

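```bash
python3 - <<'E'
from h import *
w=load('wrist');o=telemetry.get_obs();R=Ro.from_euler('xyz',o['eef_rot']).as_matrix()
for n,uv,z in(('topedge',[317,186],.214),('botedge',[317,177],.190),('left',[265,215],.214),('right',[370,215],.214)):
    print(n,((wplane(w,uv,z)[0]-o['ee_pos'])@R*1000).round(1))
E
```

```text
topedge [ 57.8   0.  -19.1]
botedge [58.7  0.   4.9]
left [ 44.9 -23.  -19.1]
right [ 45.   23.6 -19.1]
```

Request:
{"fn": "carry_out", "kwargs": {"plan": [[[0,0,5,0,0,0,40],[0,0,6,0,0,0,40],[0,0,3,0,0,0,40],[0,0,2,0,0,0,40],[0,0,1,0,0,0,40],[0,0,1,0,0,0,40],[0,0,0,0,0,0,40],[0,0,0,0,0,0,40]]]}}

```text
time_s: 6.95
ee_pos: [0.4237, -0.2082, 0.1771]
eef_rot: [-3.142, 0.0, 2.975]
force: [0.2, 0.5, -1.4]
grip_width: 0.0476
grip_force: 50.0
```

Request:
{"fn": "carry_out", "kwargs": {"plan": [[[0,0,0.5,0,0,0,40],[0,0,0.5,0,0,0,40],[0,0,0.5,0,0,0,40],[0,0,0.5,0,0,0,40]]]}}

```text
time_s: 7.28
ee_pos: [0.4236, -0.2081, 0.1749]
eef_rot: [-3.142, 0.0, 2.975]
force: [0.1, 0.4, -0.8]
grip_width: 0.0476
grip_force: 50.0
```

Request:
{"fn": "carry_out", "kwargs": {"plan": [[[0,0,0.5,0,0,0,40],[0,0,0.5,0,0,0,40],[0,0,0.5,0,0,0,40]]]}}

```text
time_s: 7.53
ee_pos: [0.4236, -0.2081, 0.1734]
eef_rot: [3.142, -0.0, 2.975]
force: [0.3, -0.1, -1.1]
grip_width: 0.0474
grip_force: 50.0
```

Request:
{"fn": "carry_out", "kwargs": {"plan": [[[0,0,0.5,0,0,0,40],[0,0,0.5,0,0,0,40]]]}}

```text
time_s: 7.7
ee_pos: [0.4237, -0.2082, 0.1727]
eef_rot: [-3.141, 0.0, 2.975]
force: [-1.2, 0.2, 3.5]
grip_width: 0.048
grip_force: 50.0
```

Request:
{"fn": "carry_out", "kwargs": {"plan": [[[0,0,0.5,0,0,0,40],[0,0,0.5,0,0,0,40]]]}}

```text
time_s: 7.87
ee_pos: [0.4239, -0.2083, 0.1719]
eef_rot: [-3.141, 0.001, 2.975]
force: [-0.7, 0.4, 6.0]
grip_width: 0.0477
grip_force: 50.0
```

Request:
{"fn": "carry_out", "kwargs": {"plan": [[[0,0,0.5,0,0,0,40],[0,0,0.5,0,0,0,40]]]}}

```text
time_s: 8.03
ee_pos: [0.424, -0.2084, 0.1711]
eef_rot: [-3.141, 0.001, 2.975]
force: [-0.4, 0.4, 8.8]
grip_width: 0.0473
grip_force: 50.0
```

Request:
{"fn": "carry_out", "kwargs": {"plan": [[[0,0,0.5,0,0,0,40],[0,0,0.5,0,0,0,40]]]}}

```text
time_s: 8.2
ee_pos: [0.4241, -0.2084, 0.1704]
eef_rot: [-3.141, 0.002, 2.975]
force: [-1.9, 1.4, 12.3]
grip_width: 0.0475
grip_force: 50.0
```

Request:
{"fn": "carry_out", "kwargs": {"plan": [[[0,0,0.4,0,0,0,40],[0,0,0.4,0,0,0,40]]]}}

```text
time_s: 8.37
ee_pos: [0.4242, -0.2084, 0.1699]
eef_rot: [-3.141, 0.002, 2.975]
force: [-3.2, 1.8, 14.6]
grip_width: 0.0477
grip_force: 50.0
```

Request:
{"fn": "carry_out", "kwargs": {"plan": [[[0,0,0.4,0,0,0,40],[0,0,0.4,0,0,0,40]]]}}

```text
time_s: 8.53
ee_pos: [0.4242, -0.2084, 0.1692]
eef_rot: [-3.141, 0.002, 2.975]
force: [-2.3, 1.4, 10.2]
grip_width: 0.0475
grip_force: 50.0
```

Request:
{"fn": "carry_out", "kwargs": {"plan": [[[0,0,0.4,0,0,0,40]]]}}

```text
time_s: 8.62
ee_pos: [0.4241, -0.2084, 0.1684]
eef_rot: [-3.141, 0.002, 2.975]
force: [0.9, -0.0, 5.4]
grip_width: 0.0478
grip_force: 50.0
```

Request:
{"fn": "carry_out", "kwargs": {"plan": [[[0,0,0.4,0,0,0,40]]]}}

```text
time_s: 8.7
ee_pos: [0.4241, -0.2084, 0.1679]
eef_rot: [-3.141, 0.002, 2.975]
force: [-1.2, 0.6, 11.7]
grip_width: 0.0476
grip_force: 50.0
```

Request:
{"fn": "carry_out", "kwargs": {"plan": [[[0,0,0.2,0,0,0,40]]]}}

```text
time_s: 8.78
ee_pos: [0.4241, -0.2084, 0.1679]
eef_rot: [-3.141, 0.002, 2.975]
force: [-0.9, 1.3, 11.9]
grip_width: 0.0479
grip_force: 50.0
```

Request:
{"fn": "carry_out", "kwargs": {"plan": [[[0,0,0,0,0,0,40]]]}}

```text
time_s: 8.87
ee_pos: [0.4241, -0.2084, 0.1679]
eef_rot: [-3.141, 0.002, 2.975]
force: [-1.1, 1.0, 11.4]
grip_width: 0.0479
grip_force: 50.0
```

Request:
{"fn": "carry_out", "kwargs": {"plan": [[[0,0,0.3,0,0,0,40],[0,0,0,0,0,0,40]]]}}

```text
time_s: 9.03
ee_pos: [0.4241, -0.2084, 0.1677]
eef_rot: [-3.141, 0.002, 2.975]
force: [-2.4, -0.0, 11.3]
grip_width: 0.0477
grip_force: 50.0
```

Request:
{"fn": "carry_out", "kwargs": {"plan": [[[0,0,0.5,0,0,0,40],[0,0,0,0,0,0,40]]]}}

```text
time_s: 9.2
ee_pos: [0.4242, -0.2084, 0.1676]
eef_rot: [-3.141, 0.002, 2.975]
force: [-4.7, 2.6, 17.2]
grip_width: 0.0476
grip_force: 50.0
```

Request:
{"fn": "carry_out", "kwargs": {"plan": [[[0,0,-2,0,0,0,40],[0,0,-4.9,0,0,0,40],[0,0,-12,0,0,0,40],[0,0,-10,0,0,0,40],[0,0,0,0,0,-0.07,40],[0,0,0,0,0,-0.07,40],[0,0,0,0,0,-0.065,40],[-8.4,14,0,0,0,0,40],[-14,26,0,0,0,0,40],[-14,26,0,0,0,0,40],[-14,26,0,0,0,0,40],[-14,26,0,0,0,0,40],[-14,26,0,0,0,0,40],[-14,26,0,0,0,0,40],[-7,13,0,0,0,0,40],[0,0,0,0,0,0,40],[0,0,0,0,0,0,40]]]}}

```text
time_s: 10.62
ee_pos: [0.5159, -0.0212, 0.1949]
eef_rot: [-3.141, -0.0, -3.102]
force: [-0.3, -0.2, -1.5]
grip_width: 0.0476
grip_force: 50.0
```

```bash
python3 - <<'E'
from h import *
s=cam('scene');t=cam('top');w=cam('wrist')
cr=lambda c,u,v,w:cv2.resize(c['pixels'][v-w:v+w,u-w:u+w],(266,266),interpolation=cv2.INTER_CUBIC)
im=np.vstack([np.hstack([cr(s,190,245,24),cr(s,387,137,24),cr(w,100,125,40)]),np.hstack([cr(t,456,339,24),cr(t,152,287,24),cr(w,320,225,100)])])
cv2.imwrite('pics/crop3.png',im[:,:,::-1])
E
```

```text
(no output)
```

View pics/crop3.png

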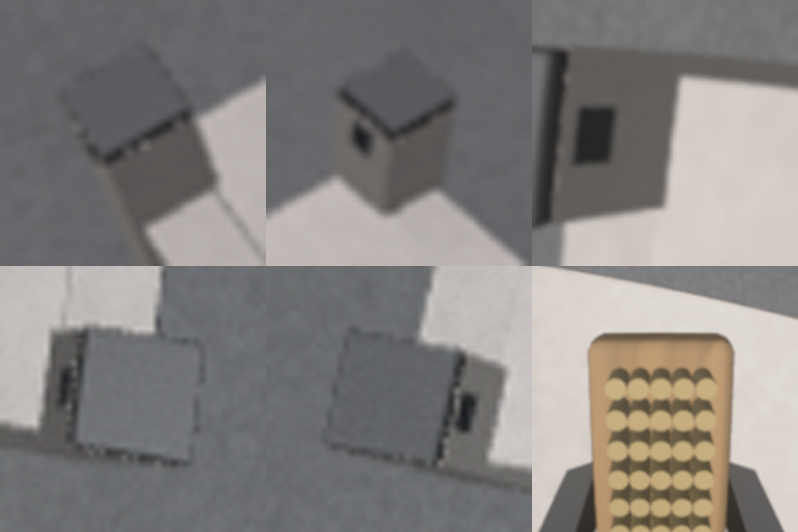

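The dark band under the right cap is now as thin as on the home cap, so it is seated. Next I lower the block back onto the deck.

Request:
{"fn": "carry_out", "kwargs": {"plan": [[[0,0,12,0,0,0,40],[0,0,20,0,0,0,40],[0,0,20,0,0,0,40],[0,0,12,0,0,0,40],[0,0,6,0,0,0,40],[0,0,3,0,0,0,40],[0,0,1,0,0,0,40],[0,0,1,0,0,0,40],[0,0,0,0,0,0,40],[0,0,0,0,0,0,40]]]}}

```text
time_s: 11.6
ee_pos: [0.5162, -0.0215, 0.1206]
eef_rot: [-3.141, 0.001, -3.103]
force: [0.4, 0.5, -1.2]
grip_width: 0.0477
grip_force: 50.0
```

Request:
{"fn": "carry_out", "kwargs": {"plan": [[[0,0,0.7,0,0,0,40],[0,0,0.7,0,0,0,40],[0,0,0.5,0,0,0,40]]]}}

```text
time_s: 11.85
ee_pos: [0.516, -0.0214, 0.1181]
eef_rot: [-3.142, 0.0, -3.103]
force: [0.1, -0.5, -1.8]
grip_width: 0.0477
grip_force: 50.0
```

Request:
{"fn": "carry_out", "kwargs": {"plan": [[[0,0,0.5,0,0,0,40],[0,0,0.5,0,0,0,40]]]}}

```text
time_s: 12.02
ee_pos: [0.5159, -0.0215, 0.117]
eef_rot: [-3.142, -0.0, -3.103]
force: [0.1, 0.1, -1.4]
grip_width: 0.0477
grip_force: 50.0
```

Request:
{"fn": "carry_out", "kwargs": {"plan": [[[0,0,0.3,0,0,0,40],[0,0,0,0,0,0,40]]]}}

```text
time_s: 12.18
ee_pos: [0.516, -0.0215, 0.1168]
eef_rot: [-3.142, 0.0, -3.103]
force: [1.1, -0.3, -0.9]
grip_width: 0.0476
grip_force: 50.0
```

Request:
{"fn": "carry_out", "kwargs": {"plan": [[[0,0,0.4,0,0,0,40],[0,0,0,0,0,0,40]]]}}

```text
time_s: 12.35
ee_pos: [0.5161, -0.0215, 0.1167]
eef_rot: [-3.142, 0.001, -3.103]
force: [-1.4, -0.2, 4.0]
grip_width: 0.0478
grip_force: 51.2
```

Request:
{"fn": "carry_out", "kwargs": {"plan": [[[0,0,0.3,0,0,0,40],[0,0,0,0,0,0,40]]]}}

```text
time_s: 12.52
ee_pos: [0.5161, -0.0215, 0.1167]
eef_rot: [-3.141, 0.001, -3.103]
force: [-3.5, 1.2, 7.2]
grip_width: 0.0477
grip_force: 52.8
```

Request:
{"fn": "carry_out", "kwargs": {"plan": [[[0,0,-0.4,0,0,0,40],[0,0,0,0,0,0,50],[0,0,0,0,0,0,56],[0,0,0,0,0,0,64],[0,0,0,0,0,0,74],[0,0,0,0,0,0,80],[0,0,0,0,0,0,80],[0,0,-5,0,0,0,80],[0,0,-20,0,0,0,80],[0,0,-30,0,0,0,80],[0,0,-30,0,0,0,80],[0,0,-30,0,0,0,80],[0,0,-30,0,0,0,80],[0,0,-30,0,0,0,80],[0,0,-30,0,0,0,80],[0,0,0,0,0,0,80]]]}}

```text
time_s: 13.85
ee_pos: [0.5168, -0.0215, 0.3272]
eef_rot: [-3.14, 0.008, -3.103]
force: [0.7, 0.3, 0.1]
grip_width: 0.0802
grip_force: 0.0
```

```bash
python3 - <<'E'
from h import *
cam('scene','s4.png')
E
```

```text
(no output)
```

View pics/s4.png

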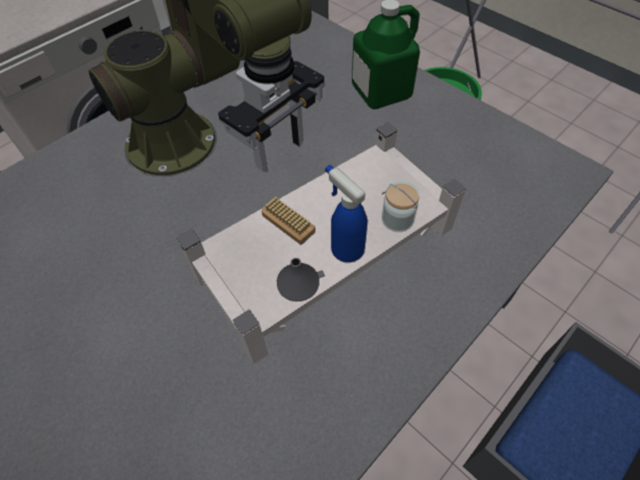

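The block lies bristles up at about (288,222), the gripper is clear above it, and everything else is where it was.

```bash
python3 -c "
from station import ctrl
print(ctrl.hand_in())"
```

```text
the job is handed in; nothing more can be done
None
```

I pressed the proud cap on the right front post (-y side) until it clicked and sat on the rim, with no reading above about 19 N, then laid the block back on the shelf bristles up, let go, and handed the job in at about 14 s.

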